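# Set the test lamp over the shutter and work its cocking lever

## Robot

A 6-joint arm with a two-finger parallel gripper is mounted at the origin on a cart in front of the work surface, level with it; the furniture and walls round the work are solid. World frame = base frame: x ahead of the robot, y to its left, z up, the work surface at z = 0. Lengths are in m, angles in degrees, forces in N, time in s.
With the tool pointing down it reaches from about 0.375 to 0.9 m from the base axis. Payload 3.1 kg.
Tool frame: the origin (TCP) lies at the very end of the fingers, on their centre line; the grasp point (between the pads) lies 19 mm behind it; z points along the fingers, y is the direction in which the jaws open and shut (so a half turn about z gives the same grasp; the last joint's range is limited). The gripper opens to 87 mm and grips with 3 to 60 N. Pads are 19 mm wide; open, the fingers measure 117 mm over their backs; the gripper's body (75 mm by 190 mm) begins 51 mm behind the grasp point.
Start: joints at [-75.716, 30.224, 82.088, -0, 67.689, -10.227], TCP at [0.259, -0.569, 0.223] pointing down, gripper open.
Joint ranges: [-176.69, 176.69], [-43.24, 126.21], [12.49, 139.97], [-82, 262], [0, 151.66], [-163.58, 163.58]. Speed limits (degrees/s): [159.86, 159.86, 180, 180, 180, 180].

## Interface

Orientations are given as a 3x3 rotation matrix whose columns are the frame's x, y, z axes.
In Python, from rig import bot gives the robot as it stands. The module is installed in compiled form; this text tells all that it offers.
- The arm moves only by the tool play_rows, never from a script. Its argument "targets" is a list of rows, each a list of 7 numbers: the closure, from 0 (fully open) to 1 (shut), then the shift along the world's x, y, z in m, then the turn, a rotation vector about the world's x, y, z in rad. A call has 1 to 12 rows; each row shifts and turns the commanded pose from where the row before left it; what a row does not reach is not made up. A row lasts 1/8 s, in which the tool goes at most 62.5 mm and 10.7 degrees, less where a joint would pass 70% of its speed; a pose out of reach is approached as far as the arm can. A call with a gripper value outside its range is refused whole. The fingers move at their own pace and stop on an object; the grip force is fixed at half the most. Time passes only in rows, so rows that do not move let the fingers close. It gives the time, the measured TCP pose, the force and the opening at its end, in the units of the state.
- bot.read_state(): the state, without advancing time (a new reading comes with each control period).
- bot.capture(name): name is "side" or "top" or "wrist"; returns the picture (384x512x3 uint8, blue, green, red); there is no depth.
- bot.get_calibration(name): a dict with "fx", "fy", "cx", "cy" (pixels), "R" (3x3) and "t" (3): a world point X has camera coordinates R X + t. Camera axes: x right, y down, z forward; pixel columns grow to the right and rows downward; lengths in m; the calibration is good to about 2 mm. A picture is of the moment at which its call begins: read the wrist's pose just before it. get_calibration takes no time and is no camera call; for the wrist camera it gives the pose at the moment of the call.
- bot.hand_in(): hands the job in, once; it reports no verdict.
The state is a dict: "time_s": time; "joint_positions": joint angles; "qvel": joint speeds; "tau": joint torques, N m; "position": TCP position; "tcp_rot": TCP orientation; "force": force on the tool from outside, world axes, zero at the start; "moment": the same for the moment, N m; "opening": opening from 0.0 (shut) to 1.0 (fully open).
Only numpy, scipy, OpenCV 4.12 (cv2) and the standard library are available. Lean on these libraries where they do the work, as an engineer would, in place of code of your own. Each camera call takes 0.05 s, during which the arm holds its last target. There are 200 camera calls.

## Task

Swing the stand's stiff arm round until its lamp head is centred over the round port on top of the shutter unit, and leave it there. Then swing the shutter's sprung cocking lever all the way to its stop and let go, so that it springs fully back to rest. Leave the carton, the tape roll and the laser module beside the stand where they are.

Things in the scene. Friction and masses are not known exactly. Their poses are not given: they have to be found in the camera images.
- stand: Lamp stand bolted to the table: dark round foot 90 mm across and 12 mm high with an upright steel post to 120 mm. Origin on the post's axis at table height; z up. Its x axis is the arm's direction at joint value 0.
- swing_arm (a joint): Angle (rad) of the horizontal swing arm about the stand's upright post, counter-clockwise positive seen from above, 0 along the stand's x axis, range -1.6 to 1.2. Starts between -1.05 and -0.75. The joint is stiff (friction about 0.3 N m, so 2 to 3 N at the head) and stays where it is left. The arm bar is 16 mm wide, 93 to 105 mm above the table, and passes freely above the shutter unit.
- lamp_head (a point): Axis of the lamp head at 100 mm above the table: an upright black round barrel 46 mm in diameter (49 mm over a thin ring at 83 to 87 mm height), 75 to 125 mm above the table (a narrower nose below to 69 mm, a 32 mm disc on top to 129 mm), fixed to the free end of the arm, 130 mm from the hinge axis. It can be gripped from above with the fingers either side of the arm's line. Frame axes: x points along the arm away from the hinge, z up.
- shutter: Shutter unit, bolted down: a grey box with an aluminium lid, 120 mm long (along its x), 90 mm wide, lid top 55 mm above the table, joined by a low flat bar to the lamp stand. Its origin lies on the stand's post axis at table height (not in the box); the box spans 85 to 205 mm out along its x axis and is centred on that axis. Its direction lies between 0.3 rad clockwise and 0.2 rad counter-clockwise of the stand's x.
- port (a point): Centre of the shutter's round port, a raised black ring 52 mm across with a glass pane, on the lid, 58.5 mm above the table and 130 mm from the stand's post axis along the shutter's x.
- lever (a joint): Angle (rad) of the cocking lever on the shutter's lid: 0 at rest, 1.0 at the stop, counter-clockwise positive seen from above. At rest it points 40 degrees clockwise from the shutter's x axis. A spring drives it back to 0: at the grip about 1.5 N at rest and 4.5 N at the stop.
- lever_hinge (a point): Point on the lever's upright hinge axis, 100 mm above the table, 175 mm from the stand's post axis along the shutter's x.
- lever_grip (a point): Axis of the lever's upright black grip peg at 100 mm above the table, 75 mm from the lever's hinge axis: 16 mm in diameter, 69 to 117 mm above the table, at the end of a flat steel bar 12 mm wide whose top is 66 mm above the table.
- small_carton: Bystander: brown card carton 59 x 121 x 36 mm lying on the table. Origin at the centre of its underside.
- tape_roll: Bystander: black roll of tape 58 mm across and 19 mm high lying flat. Origin at the centre of its underside.
- laser_module: Bystander, between the stand and the big black-covered enclosure on the left: brass-coloured laser tube on a small black mount, 30 x 74 x 28 mm. Origin at the centre of its underside.

How it is judged:
By the outcome, as a careful person would: the job done as asked, in the order asked, and still so for the second after the job is handed in, with the robot touching nothing.
It also fails if it takes over 53 s, if anything falls off the work surface, if the arm or the gripper's body presses on something with over 40 N, if the wrist force passes 120 N, or if a joint passes its speed limit or range.

## Working session

There is one attempt and no reset: what is moved stays moved. The work goes in short steps, Python scripts to look and compute and a tool call to move; the robot and the scene stay as the last step left them, time stands still between calls to the robot, and variables do not carry over. Pictures are saved under pics/ and viewed, about 8 in all and at most 12, crops included, and the job is handed in when it is done.

Besides the shell and the picture viewer there is one more tool, called after "Emit:" as name(argument=value, ...), one argument or row to a line, values as JSON. play_rows: Moves the arm, as the interface text tells. Its arguments: {"type":"object","properties":{"targets":{"type":"array","items":{"type":"array","items":{"type":"number"}}}},"required":["targets"]}

```bash
mkdir -p pics
python3 - <<'E'
from rig import bot
import cv2,numpy as np
for n in("side","top"):
    im=bot.capture(n);cv2.imwrite(f"pics/{n}1.png",im)
    c=bot.get_calibration(n);print(n,c["fx"],c["cx"],c["cy"],np.round(c["R"],3).tolist(),np.round(c["t"],3))
s=bot.read_state();print(s["time_s"],s["position"],np.round(s["tcp_rot"],3).tolist(),s["force"])
E
```

```text
side 454.4475666428514 260.89674874640633 191.73748744483066 [[-0.837, -0.547, 0.023], [-0.334, 0.477, -0.813], [0.434, -0.688, -0.582]] [0.467 0.215 0.967]
top 364.99847872368537 261.57203690827674 192.03733079769884 [[0.014, -1.0, -0.02], [-0.993, -0.012, -0.115], [0.115, 0.022, -0.993]] [0.08  0.551 1.05 ]
0.1 [ 0.25914999 -0.56799467  0.22166687] [[0.91, 0.415, -0.001], [0.415, -0.91, 0.002], [0.0, -0.002, -1.0]] [ 0.24062645 -0.70971543 -0.82197015]
```

View pics/top1.png

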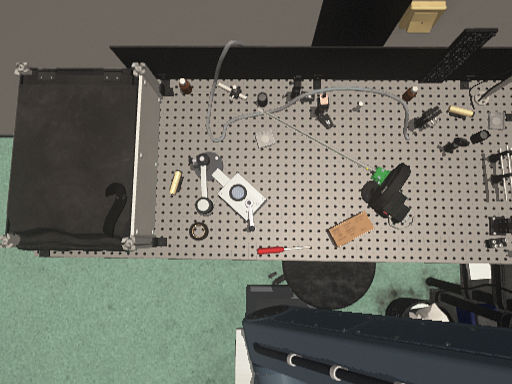

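View pics/side1.png

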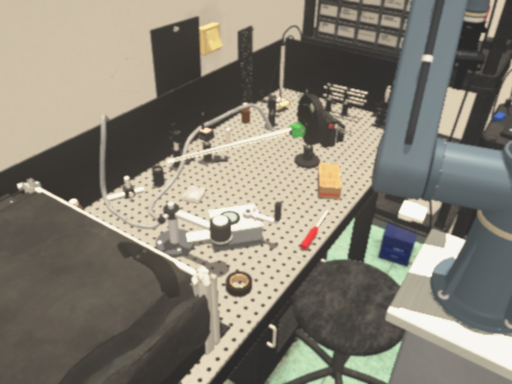

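The top view shows the post near (205,159), lamp head (204,205), port (238,193) and lever grip (251,228). I'll enlarge both views to get finer pixel positions.

Run:
```python
import cv2,numpy as np
a=cv2.imread("pics/top1.png")[140:250,160:290];b=cv2.imread("pics/side1.png")[180:300,150:300]
a=cv2.resize(a,None,fx=5,fy=5,interpolation=3)[:, :]
cv2.imwrite("pics/t2.png",a)
cv2.imwrite("pics/s2.png",cv2.resize(b,None,fx=5,fy=4.99,interpolation=3))
```

```text
(no output)
```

View pics/t2.png

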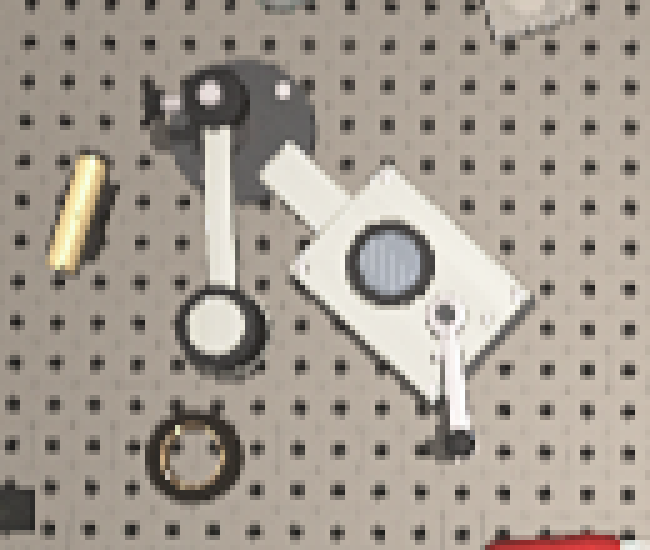

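View pics/s2.png

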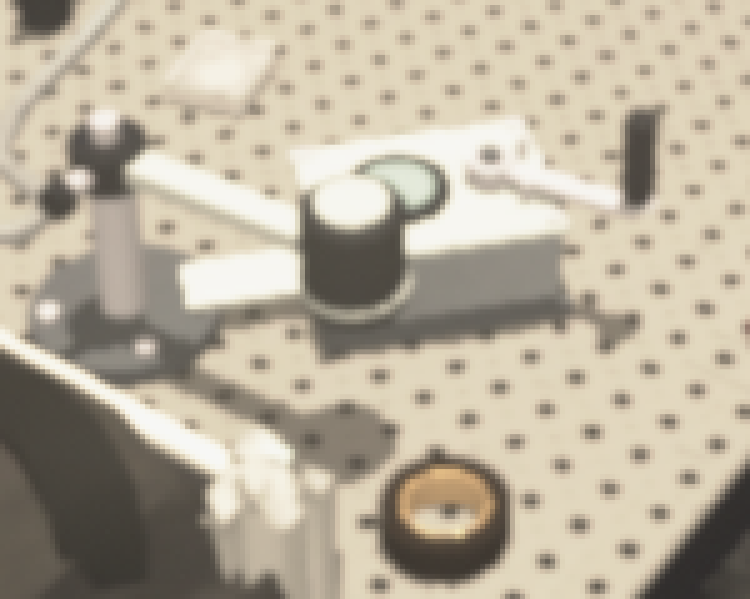

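```bash
cat > h.py <<'E'
import numpy as np
from rig import bot
def ray(n,u,v,z,c=None):
    c=c or bot.get_calibration(n);R=np.array(c["R"]);t=np.array(c["t"])
    d=R.T@[(u-c["cx"])/c["fx"],(v-c["cy"])/c["fy"],1];o=-R.T@t
    return o+d*(z-o[2])/d[2]
E
python3 - <<'E'
from h import *
P={}
for k,u,v,z in [("post",210,95,.125),("foot",245,130,.012),("port",391,263,.0585),("hinge",445,314,.068),("grip",459,442,.117),("lamp",217,325,.129),("tape",194,455,.019),("laser",78,212,.028),("corner1",388,166,.055),("c2",535,298,.055),("c3",432,405,.055),("c4",292,270,.055)]:
    P[k]=ray("top",160+u/5,140+v/5,z);print(k,P[k].round(4))
for k,u,v,z in [("post",103,125,.125),("port",402,188,.0585),("lamp",353,203,.129),("grip",643,113,.117),("hinge",490,155,.07)]:
    print("side",k,ray("side",150+u/5,180+v/5,z).round(4))
d=lambda a,b:(np.linalg.norm((P[a]-P[b])[:2]).round(4),np.degrees(np.arctan2(*(P[b]-P[a])[[1,0]])).round(1))
for p in [("post","lamp"),("foot","lamp"),("post","port"),("foot","port"),("foot","hinge"),("port","hinge"),("hinge","grip")]:print(p,d(*p))
E
```

```text
post [0.6291 0.2498 0.125 ]
foot [0.6309 0.2491 0.012 ]
port [0.5448 0.1539 0.0585]
hinge [0.5147 0.1215 0.068 ]
grip [0.4412 0.1099 0.117 ]
lamp [0.502  0.2411 0.129 ]
tape [0.4328 0.2723 0.019 ]
laser [0.5769 0.3455 0.028 ]
corner1 [0.6024 0.1572 0.055 ]
c2 [0.5258 0.0702 0.055 ]
c3 [0.4631 0.1288 0.055 ]
c4 [0.5405 0.2118 0.055 ]
side post [0.6249 0.2607 0.125 ]
side port [0.5426 0.1558 0.0585]
side lamp [0.5006 0.2453 0.129 ]
side grip [0.4421 0.1094 0.117 ]
side hinge [0.5148 0.1239 0.07  ]
('post', 'lamp') (np.float64(0.1274), np.float64(-176.1))
('foot', 'lamp') (np.float64(0.1291), np.float64(-176.5))
('post', 'port') (np.float64(0.1277), np.float64(-131.3))
('foot', 'port') (np.float64(0.1284), np.float64(-132.1))
('foot', 'hinge') (np.float64(0.1726), np.float64(-132.3))
('port', 'hinge') (np.float64(0.0442), np.float64(-132.9))
('hinge', 'grip') (np.float64(0.0745), np.float64(-171.1))
```

Both views agree: post (0.630, 0.250), arm direction −176.3°, shutter direction −132.3°, and reaches and radii match the spec. Now moving above the lamp head.

Emit:
play_rows(
  targets=[
    [0,0.017,0.058,0.01,0,0,-0.026],
    [0,0.017,0.058,0.01,0,0,-0.026],
    [0,0.017,0.058,0.01,0,0,-0.026],
    [0,0.017,0.058,0.01,0,0,-0.026],
    [0,0.017,0.058,0,0,0,-0.026],
    [0,0.017,0.058,0,0,0,-0.026],
    [0,0.017,0.058,0,0,0,-0.026],
    [0,0.017,0.058,0,0,0,-0.026],
    [0,0.017,0.058,0,0,0,-0.026],
    [0,0.017,0.058,0,0,0,-0.026],
    [0,0.017,0.058,0,0,0,-0.026],
    [0,0.017,0.058,0,0,0,-0.026],
  ],
)

```text
time_s: 1.6
position: [0.4634, 0.1294, 0.2624]
tcp_rot: [[0.993, 0.115, -0.0], [0.115, -0.993, -0.0], [-0.0, 0.0, -1.0]]
force: [1.6, -0.8, 0.3]
opening: 0.999
```

Emit:
play_rows(
  targets=[
    [0,0.019,0.058,0,0,0,-0.026],
    [0,0.019,0.057,0,0,0,-0.026],
    [0,0,0,0,0,0,0],
    [0,0,0,0,0,0,0],
  ],
)

```text
time_s: 2.1
position: [0.5004, 0.242, 0.2618]
tcp_rot: [[0.998, 0.065, -0.002], [0.065, -0.998, -0.001], [-0.002, 0.001, -1.0]]
force: [0.3, 0.1, 0.1]
opening: 0.996
```

Run:
```python
from h import *
import cv2
s=bot.read_state();c=bot.get_calibration("wrist");im=bot.capture("wrist")
print(s["time_s"],np.round(s["position"],4),np.round(s["tcp_rot"],3).tolist(),np.round(s["force"],1),s["opening"])
np.savez("w1.npz",**c);cv2.imwrite("pics/w1.png",im)
```

```text
2.1 [0.5004 0.242  0.2618] [[0.998, 0.065, -0.002], [0.065, -0.998, -0.001], [-0.002, 0.001, -1.0]] [0.3 0.1 0.1] 0.9963287414447833
```

View pics/w1.png

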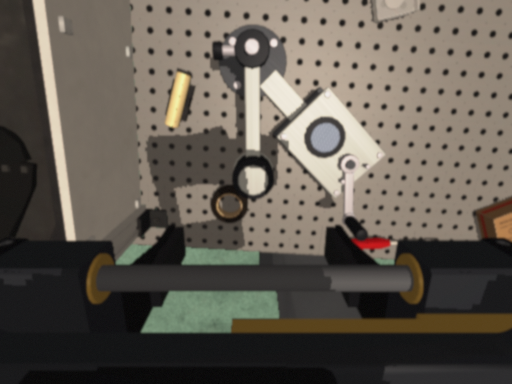

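Run:
```python
from h import *
c=dict(np.load("w1.npz"))
for k,u,v,z in [("lampdisc",257,180,.129),("lampbarrel",254,178,.1),("post",252,47,.122),("port",325,137,.0585),("hinge",348,163,.068),("grip",355,228,.117),("wall",140,200,0),("laser",178,100,.028)]:
    print(k,ray("",u,v,z,c).round(4))
```

```text
lampdisc [0.5059 0.2406 0.129 ]
lampbarrel [0.5006 0.2435 0.1   ]
post [0.6338 0.2541 0.122 ]
port [0.5488 0.1575 0.0585]
hinge [0.5196 0.1267 0.068 ]
grip [0.453 0.123 0.117]
wall [0.4287 0.4163 0.    ]
laser [0.5808 0.3486 0.028 ]
```

The wrist view shows the lamp head at (256,179), port (325,137) and post (252,47), which agrees within about 4 mm. Descending and gripping the head.

Emit:
play_rows(
  targets=[
    [0,0,0,-0.045,0,0,0],
    [0,0,0,-0.045,0,0,0],
    [0,0,0,-0.04,0,0,0],
    [0,0,0,-0.02,0,0,0],
    [0,0,0,-0.02,0,0,0],
    [0,0,0,0,0,0,0],
    [0.3,0,0,0,0,0,0],
    [0.5,0,0,0,0,0,0],
    [0.7,0,0,0,0,0,0],
    [0.7,0,0,0,0,0,0],
    [0.7,0,0,0,0,0,0],
    [0.7,0,0,0,0,0,0],
  ],
)

```text
time_s: 3.65
position: [0.5012, 0.2427, 0.0927]
tcp_rot: [[0.998, 0.064, -0.0], [0.064, -0.998, 0.0], [0.0, -0.0, -1.0]]
force: [-0.3, 0.5, 2.5]
opening: 0.52
```

Run:
```python
import numpy as np
from rig import bot
s=bot.read_state();p=np.array(s["position"]);print(p.round(4),np.round(s["force"],1),s["opening"])
c=np.array([.6305,.250]);d=p[:2]-c;print(np.hypot(*d),np.degrees(np.arctan2(d[1],d[0])))
a0=np.arctan2(d[1],d[0]);a1=np.radians(-132.3);a1=a1-0
if a0>0:a0-=2*np.pi
r=np.hypot(*d);n=12
a=np.linspace(a0,a1,n+1);q=c+r*np.c_[np.cos(a),np.sin(a)];print(np.diff(q,axis=0).round(4).tolist(),(a1-a0)/n,q[-1])
```

```text
[0.5012 0.2427 0.0927] [-0.3  0.5  2.5] 0.520478931060855
0.12950069453152444 -176.76860689486287
[[0.0007, -0.0083], [0.0013, -0.0083], [0.0018, -0.0082], [0.0023, -0.008], [0.0029, -0.0079], [0.0034, -0.0077], [0.0038, -0.0074], [0.0043, -0.0072], [0.0048, -0.0069], [0.0052, -0.0066], [0.0056, -0.0062], [0.006, -0.0058]] 0.06467696700753404 [0.54334441 0.15421726]
```

Emit:
play_rows(
  targets=[
    [0.7,0.0007,-0.0083,0,0,0,0.0647],
    [0.7,0.0013,-0.0083,0,0,0,0.0647],
    [0.7,0.0018,-0.0082,0,0,0,0.0647],
    [0.7,0.0023,-0.008,0,0,0,0.0647],
    [0.7,0.0029,-0.0079,0,0,0,0.0647],
    [0.7,0.0034,-0.0077,0,0,0,0.0647],
    [0.7,0.0038,-0.0074,0,0,0,0.0647],
    [0.7,0.0043,-0.0072,0,0,0,0.0647],
    [0.7,0.0048,-0.0069,0,0,0,0.0647],
    [0.7,0.0052,-0.0066,0,0,0,0.0647],
    [0.7,0.0056,-0.0062,0,0,0,0.0647],
    [0.7,0.006,-0.0058,0,0,0,0.0647],
  ],
)

```text
time_s: 5.15
position: [0.5457, 0.1537, 0.0928]
tcp_rot: [[0.669, 0.744, 0.004], [0.744, -0.669, 0.001], [0.004, 0.002, -1.0]]
force: [4.4, 0.5, -1.4]
opening: 0.524
```

Emit:
play_rows(
  targets=[
    [0.7,0,0,0,0,0,0],
    [0.7,0,0,0,0,0,0],
    [0.7,0,0,0,0,0,0],
  ],
)

```text
time_s: 5.52
position: [0.5458, 0.1537, 0.0928]
tcp_rot: [[0.669, 0.743, 0.005], [0.743, -0.669, 0.0], [0.003, 0.004, -1.0]]
force: [6.4, -2.4, -3.0]
opening: 0.524
```

Emit:
play_rows(
  targets=[
    [0.5,0,0,0,0,0,0],
    [0.3,0,0,0,0,0,0],
    [0,0,0,0,0,0,0],
    [0,0,0,0,0,0,0],
    [0,0,0,0.03,0,0,0],
    [0,0,0,0.05,0,0,0],
    [0,0,0,0.06,0,0,0],
    [0,-0.015,-0.05,0.03,0,0,-0.05],
    [0,-0.02,-0.055,0,0,0,-0.1],
    [0,-0.02,-0.055,0,0,0,-0.1],
    [0,-0.02,-0.055,0,0,0,-0.1],
    [0,0,0,0,0,0,0],
  ],
)

```text
time_s: 7.02
position: [0.4669, -0.0641, 0.2626]
tcp_rot: [[0.885, 0.465, -0.001], [0.465, -0.885, -0.001], [-0.001, -0.0, -1.0]]
force: [1.1, 1.2, -0.2]
opening: 0.998
```

Run:
```python
from h import *
import cv2
s=bot.read_state();print(s["time_s"],np.round(s["position"],4),np.round(s["tcp_rot"],3).tolist(),np.round(s["force"],1),s["opening"])
a=bot.capture("top")[140:250,170:290];b=bot.capture("side")[180:290,160:280]
f=lambda x:cv2.resize(x,(400*120//120,367),interpolation=3)
cv2.imwrite("pics/c1.png",np.hstack([f(a),f(b)]))
```

```text
7.025 [ 0.4669 -0.0641  0.2626] [[0.885, 0.465, -0.001], [0.465, -0.885, -0.001], [-0.001, -0.0, -1.0]] [ 1.1  1.2 -0.2] 0.9977118917130224
```

View pics/c1.png

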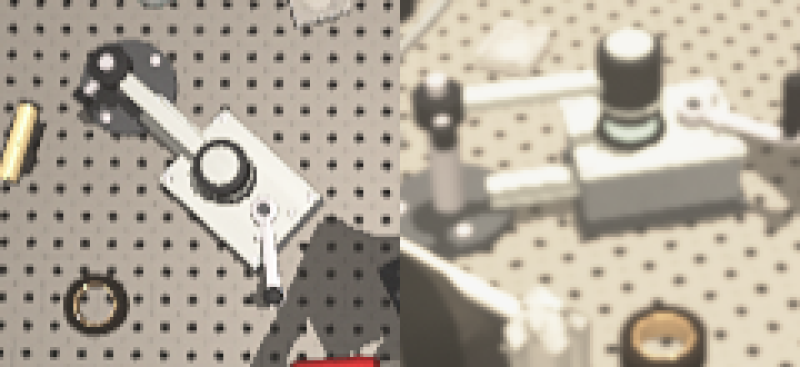

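The head now appears over the port in both views (top disc ≈(236.6,188), side disc ≈(229,193)). I'll measure it precisely with blob centroids.

Run:
```python
from h import *
import cv2
def blob(n,im,u,v,w,thr):
    g=cv2.cvtColor(im,cv2.COLOR_BGR2GRAY)[v-w:v+w+1,u-w:u+w+1]
    k,l,st,ce=cv2.connectedComponentsWithStats((g>thr).astype(np.uint8),connectivity=4)
    i=l[w,w];return ce[i]+[u-w,v-w],st[i][2:]
def dark(im,u,v,w):
    pass
P={}
t1=cv2.imread("pics/top1.png");s1=cv2.imread("pics/side1.png")
t=bot.capture("top");s=bot.capture("side")
for k,n,im,u,v,z in [("lamp0","top",t1,203,205,.129),("lamp0","side",s1,221,220,.129),("lamp","top",t,237,188,.129),("lamp","side",s,229,193,.129)]:
  for thr in(130,170):
    c,st=blob(n,im,u,v,8,thr);print(k,n,thr,c.round(2),st,ray(n,*c,z).round(4))
for n,im,u,v,z in [("top",t1,238,193,.0585)]:
    g=cv2.cvtColor(im,cv2.COLOR_BGR2GRAY)[v-14:v+15,u-14:u+15]
    k,l,st,ce=cv2.connectedComponentsWithStats((g<90).astype(np.uint8))
    for i in range(1,k):print("port",st[i],(ce[i]+[u-14,v-14]).round(2),ray(n,*(st[i][:2]+(st[i][2:4]-1)/2+[u-14,v-14]),z).round(4),ray(n,*(ce[i]+[u-14,v-14]),z).round(4))
```

```text
lamp0 top 130 [202.75 204.62] [ 12  12 110] [0.5031 0.2429 0.129 ]
lamp0 top 170 [202.78 204.58] [ 11  12 106] [0.5032 0.2428 0.129 ]
lamp0 side 130 [220.66 218.21] [ 17  15 224] [0.5053 0.239  0.129 ]
lamp0 side 170 [220.43 217.95] [ 17  14 201] [0.5062 0.2386 0.129 ]
lamp top 130 [235.5  189.06] [ 12  13 109] [0.5464 0.1553 0.129 ]
lamp top 170 [235.5  189.06] [ 12  12 105] [0.5464 0.1553 0.129 ]
lamp side 130 [228.68 190.64] [ 17  14 203] [0.5505 0.1497 0.129 ]
lamp side 170 [228.49 190.36] [ 17  13 188] [0.5515 0.1491 0.129 ]
port [28  1  1  2  2] [252.  180.5] [0.5807 0.1144 0.0585] [0.5807 0.1144 0.0585]
port [ 6  6 17 16 86] [237.95 192.65] [0.5451 0.1545 0.0585] [0.5447 0.1546 0.0585]
port [ 0 22  8  7 13] [227.77 204.46] [0.5113 0.1841 0.0585] [0.51   0.1833 0.0585]
port [26 24  1  1  1] [250. 203.] [0.515  0.1191 0.0585] [0.515  0.1191 0.0585]
```

Lamp to port offset is under 2 mm from the top view, consistent with the arm angle and TCP. On to the lever, hovering on its +y side with the fingers closed.

Emit:
play_rows(
  targets=[
    [0.5,-0.008,0.053,0,0,0,-0.0875],
    [1,-0.008,0.053,0,0,0,-0.0875],
    [1,-0.008,0.053,0,0,0,-0.0875],
    [1,-0.009,0.053,0,0,0,-0.0875],
    [1,0,0,0,0,0,0],
    [1,0,0,0,0,0,0],
    [1,0,0,0,0,0,0],
  ],
)

```text
time_s: 8.1
position: [0.4357, 0.1503, 0.2625]
tcp_rot: [[0.99, 0.139, 0.0], [0.139, -0.99, -0.0], [-0.0, 0.0, -1.0]]
force: [0.2, 0.8, -0.7]
opening: 0.284
```

Run:
```python
from h import *
import cv2
s=bot.read_state();c=bot.get_calibration("wrist");im=bot.capture("wrist");np.savez("w2.npz",**c)
print(s["time_s"],np.round(s["position"],4),np.round(s["tcp_rot"],3).tolist(),s["opening"])
cv2.imwrite("pics/w2.png",cv2.resize(im,(800,600),interpolation=3))
h=np.array([.5129,.1204]);r=.075
for o in (-8,0,10,20,30,40,50,57.3):
    a=np.radians(-172.2+o);p=h+r*np.array([np.cos(a),np.sin(a)]);q=p-.023*np.array([-np.sin(a),np.cos(a)]);print(o,p.round(4),q.round(4))
```

```text
8.1 [0.4357 0.1503 0.2625] [[0.99, 0.139, 0.0], [0.139, -0.99, -0.0], [-0.0, 0.0, -1.0]] 0.2836721156143419
-8 [0.4379 0.1207] [0.438  0.1437]
0 [0.4386 0.1102] [0.4355 0.133 ]
10 [0.4415 0.0975] [0.4345 0.1194]
20 [0.4466 0.0854] [0.4358 0.1058]
30 [0.4536 0.0744] [0.4395 0.0926]
40 [0.4625 0.0648] [0.4455 0.0803]
50 [0.4729 0.0569] [0.4535 0.0692]
57.3 [0.4813 0.0524] [0.4605 0.0621]
```

View pics/w2.png

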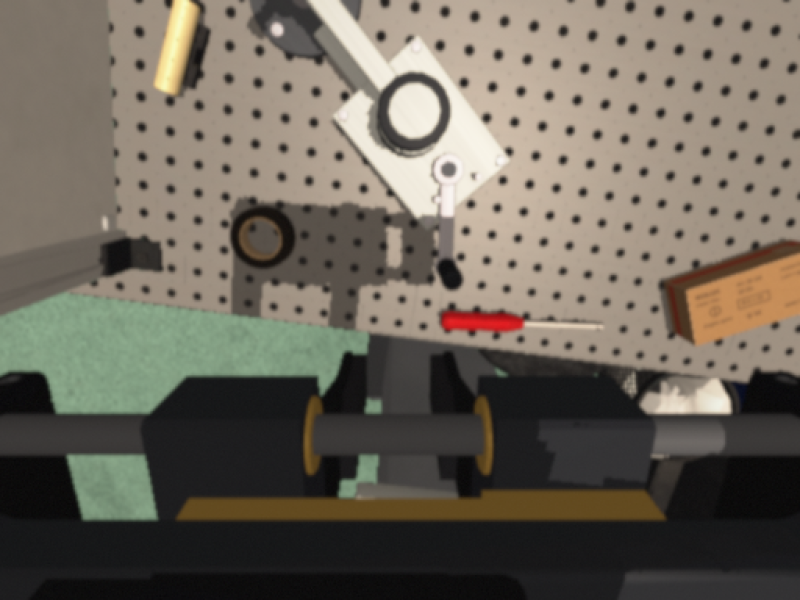

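The wrist view shows the lamp disc at (414,111), hinge (448,169), peg (449,272) and lid corners at (416,38), (509,160), (333,117), in 800x600 pixels. I'll check these and descend.

Run:
```python
from h import *
c=dict(np.load("w2.npz"));P={}
for k,u,v,z in [("lamp",414,110,.129),("hinge",448,169,.068),("grip",451,281,.117),("ct",416,38,.055),("cr",509,160,.055),("cl",333,117,.055)]:
    P[k]=ray("",u/1.5625,v/1.5625,z,c)[:2];print(k,P[k].round(4))
e=P["ct"]-P["cl"];e/=np.linalg.norm(e);x=np.array([e[1],-e[0]]);x=x if x[0]<0 else -x
m=(P["ct"]+P["cl"])/2;print("dir",np.degrees(np.arctan2(x[1],x[0])),"port",m+.045*x,"port from hinge",P["hinge"]-.045*x, "lid", np.linalg.norm(P["ct"]-P["cl"]),np.linalg.norm(P["ct"]-P["cr"]))
```

```text
lamp [0.5489 0.1572]
hinge [0.5182 0.1242]
grip [0.4435 0.1143]
ct [0.6053 0.1618]
cr [0.5317 0.0766]
cl [0.5435 0.2164]
dir -131.4645043728589 port [0.54457607 0.15535475] port from hinge [0.5479891  0.15793167] lid 0.08248909491327742 0.1125546493396191
```

Emit:
play_rows(
  targets=[
    [1,0,0,-0.04,0,0,0],
    [1,0,0,-0.05,0,0,0],
    [1,0,0,-0.05,0,0,0],
    [1,0,0,-0.03,0,0,0],
    [1,0,0,-0.007,0,0,0],
    [1,0,0,0,0,0,0],
  ],
)

```text
time_s: 8.9
position: [0.4361, 0.1503, 0.0857]
tcp_rot: [[0.99, 0.138, 0.0], [0.138, -0.99, 0.0], [0.0, 0.0, -1.0]]
force: [0.3, -0.2, -0.4]
opening: 0.01
```

The lamp is within 1.5 mm of the port as derived from the hinge. Pushing the lever.

Emit:
play_rows(
  targets=[
    [1,0,-0.01,0,0,0,0],
    [1,-0.0005,-0.007,0,0,0,0],
    [1,-0.0005,-0.0068,0,0,0,0.0873],
    [1,-0.0005,-0.0068,0,0,0,0.0873],
    [1,0.0006,-0.0068,0,0,0,0.0873],
    [1,0.0007,-0.0068,0,0,0,0.0873],
    [1,0.0018,-0.0066,0,0,0,0.0873],
    [1,0.0019,-0.0066,0,0,0,0.0873],
    [1,0.003,-0.0062,0,0,0,0.0873],
    [1,0.003,-0.0061,0,0,0,0.0873],
    [1,0.004,-0.0056,0,0,0,0.0873],
    [1,0.004,-0.0055,0,0,0,0.0873],
  ],
)

```text
time_s: 10.4
position: [0.452, 0.0702, 0.0863]
tcp_rot: [[0.527, 0.85, -0.001], [0.85, -0.527, 0.001], [0.0, -0.001, -1.0]]
force: [-1.9, 4.5, 2.1]
opening: 0.004
```

Emit:
play_rows(
  targets=[
    [1,0.0035,-0.0035,0,0,0,0.06],
    [1,0.002,-0.002,0,0,0,0.03],
    [1,0,0,0,0,0,0],
  ],
)

```text
time_s: 10.78
position: [0.4575, 0.0645, 0.086]
tcp_rot: [[0.451, 0.892, -0.001], [0.892, -0.451, 0.0], [-0.0, -0.001, -1.0]]
force: [-3.8, 2.2, 3.5]
opening: 0.003
```

Emit:
play_rows(
  targets=[
    [1,0.0018,-0.0012,0,0,0,0.02],
    [1,0.0018,-0.0012,0,0,0,0.02],
    [1,0,0,0,0,0,0],
  ],
)

```text
time_s: 11.15
position: [0.461, 0.0619, 0.0855]
tcp_rot: [[0.414, 0.91, -0.002], [0.91, -0.414, -0.0], [-0.001, -0.002, -1.0]]
force: [-5.0, 0.7, 3.9]
opening: 0.006
```

Emit:
play_rows(
  targets=[
    [1,0.0018,-0.001,0,0,0,0],
    [1,0,0,0,0,0,0],
  ],
)

```text
time_s: 11.4
position: [0.4626, 0.0609, 0.0854]
tcp_rot: [[0.414, 0.91, -0.003], [0.91, -0.414, -0.0], [-0.001, -0.002, -1.0]]
force: [-5.0, -0.6, 3.9]
opening: 0.005
```

Emit:
play_rows(
  targets=[
    [1,0.0018,-0.001,0,0,0,0],
    [1,0,0,0,0,0,0],
  ],
)

```text
time_s: 11.65
position: [0.4643, 0.0598, 0.0853]
tcp_rot: [[0.414, 0.91, -0.003], [0.91, -0.414, -0.0], [-0.002, -0.003, -1.0]]
force: [-5.6, -1.0, 4.0]
opening: 0.006
```

Emit:
play_rows(
  targets=[
    [1,0.0018,-0.0009,0,0,0,0],
    [1,0,0,0,0,0,0],
  ],
)

```text
time_s: 11.9
position: [0.466, 0.0589, 0.0853]
tcp_rot: [[0.414, 0.91, -0.003], [0.91, -0.414, -0.0], [-0.002, -0.003, -1.0]]
force: [-5.1, -0.3, 4.2]
opening: 0.002
```

Emit:
play_rows(
  targets=[
    [1,0.0018,-0.0009,0,0,0,0],
    [1,0,0,0,0,0,0],
  ],
)

```text
time_s: 12.15
position: [0.4669, 0.0583, 0.0852]
tcp_rot: [[0.414, 0.91, -0.005], [0.91, -0.414, 0.0], [-0.002, -0.005, -1.0]]
force: [-6.2, 0.1, 4.7]
opening: 0.004
```

Emit:
play_rows(
  targets=[
    [1,0.0018,-0.0009,0,0,0,0],
    [1,0,0,0,0,0,0],
  ],
)

```text
time_s: 12.4
position: [0.467, 0.0581, 0.0852]
tcp_rot: [[0.414, 0.91, -0.008], [0.91, -0.414, 0.001], [-0.002, -0.008, -1.0]]
force: [-9.0, 2.4, 7.8]
opening: 0.004
```

Emit:
play_rows(
  targets=[
    [1,0.0018,-0.0009,0,0,0,0],
    [1,0,0,0,0,0,0],
  ],
)

```text
time_s: 12.65
position: [0.4671, 0.0579, 0.0851]
tcp_rot: [[0.414, 0.91, -0.012], [0.91, -0.414, 0.002], [-0.003, -0.011, -1.0]]
force: [-10.9, 5.1, 9.5]
opening: 0.0
```

Run:
```python
from h import *
import cv2
a=bot.capture("top")[140:250,170:290];b=bot.capture("side")[170:280,200:320]
f=lambda x:cv2.resize(x,(400,367),interpolation=3)
cv2.imwrite("pics/c2.png",np.hstack([f(a),f(b)]))
```

```text
(no output)
```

View pics/c2.png

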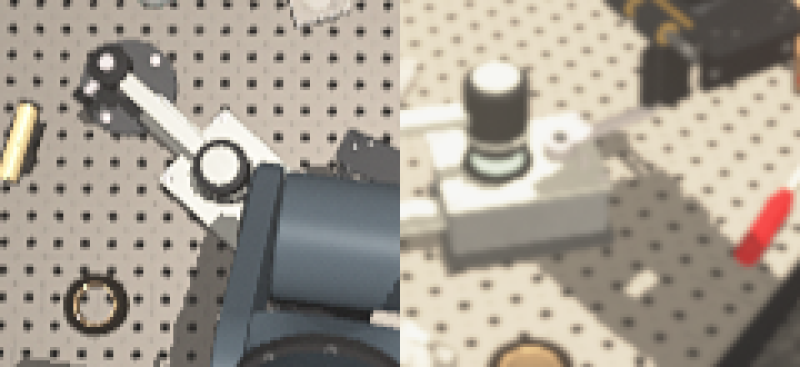

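The stop is reached: the TCP stopped at (0.467,0.058) while the force rose from 6 to 15 N, and the side view shows the lever swung round. Lifting straight up lets it go.

Emit:
play_rows(
  targets=[
    [1,0,0,0.05,0,0,0],
    [1,0,0,0.06,0,0,0],
    [1,0,0,0.06,0,0,0],
    [1,0,-0.05,0.02,0,0,0],
    [1,0,-0.06,0,0,0,0],
    [1,0,-0.06,0,0,0,0],
    [1,0,0,0,0,0,0],
    [1,0,0,0,0,0,0],
    [1,0,0,0,0,0,0],
    [1,0,0,0,0,0,0],
  ],
)

```text
time_s: 14.0
position: [0.4729, -0.1122, 0.2755]
tcp_rot: [[0.413, 0.911, 0.0], [0.911, -0.413, -0.0], [0.0, 0.0, -1.0]]
force: [0.4, -0.3, 0.2]
opening: 0.008
```

Run:
```python
from h import *
import cv2
s=bot.read_state();print(s["time_s"],np.round(s["position"],4),np.round(s["force"],1))
T=bot.capture("top");S=bot.capture("side")
a=T[140:250,170:290];b=S[170:280,180:300]
f=lambda x:cv2.resize(x,(400,367),interpolation=3)
cv2.imwrite("pics/c3.png",np.hstack([f(a),f(b)]))
t1=cv2.imread("pics/top1.png");d=cv2.absdiff(T,t1).max(2)
print("diff grip",d[218:236,243:259].max(),"tape",d[222:240,188:210].max(),"laser",d[168:196,168:184].max(),"carton",d[210:250,325:375].max())
```

```text
14.0 [ 0.4729 -0.1122  0.2755] [ 0.4 -0.3  0.2]
diff grip 15 tape 14 laser 16 carton 198
```

View pics/c3.png

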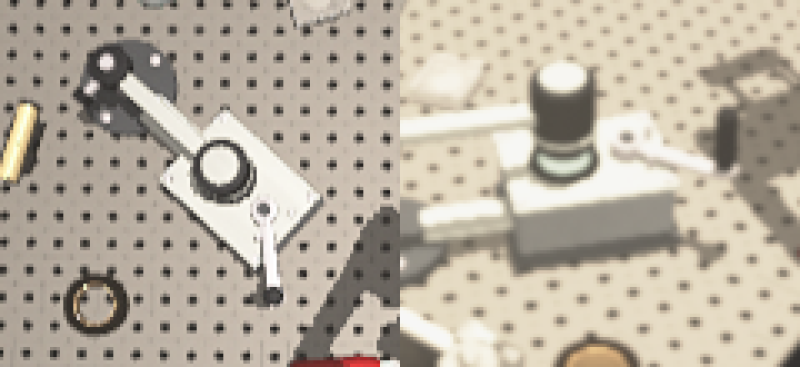

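The lever is back at rest, with its pixels matching the first picture. The head is still over the port and the gripper is clear. The carton difference is where the robot now occludes or shades it.

```bash
python3 -c "
from rig import bot
print(bot.hand_in())"
```

```text
the job is handed in; nothing more can be done
None
```

I gripped the lamp head, swung it about 44° round until it was over the port, and released it. I then pushed the cocking lever to its stop with the closed fingers and lifted off so it sprang back. The job was handed in at about 14 s.

- **Lamp over port:** the top and wrist pictures put the head within about 1–2 mm of the port centre. The side camera's raw centroid differed by several millimetres. It was already biased the same way before the move, so I relied on the other two views.
- **Lever stop:** the TCP stopped advancing while the force rose from about 6 to 15 N, which showed the stop had been reached.
- **Lever return:** in the last top picture the grip's pixels match the first picture (largest difference 15 of 255), so it is fully back at rest.
- **Bystanders:** the tape roll and laser module are unchanged in the pictures. The carton check was inconclusive because its image area differed strongly, most likely from the robot or its shadow. The gripper never worked near the carton.

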